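Seat the knurled lock cap on the bending jig and hold it home

ROBOT

A 6-joint arm with a two-finger parallel gripper is mounted at the origin on the work surface. World frame = base frame: x ahead of the robot, y to its left, z up, the work surface at z = 0. Lengths are in mm, angles in rad, forces in N, time in s.
With the tool pointing down it reaches from about 250 to 850 mm from the base axis. Payload 12.5 kg.
Tool frame: the origin (TCP) lies on the centre line of the jaws, within the pads' length; the fingertips stand tips_ahead ahead of it and the grasp point (between the pads) lies 5 mm behind it (tips_ahead is the distance from the TCP to the fingertips, in mm); z points along the fingers, y is the line along which they close (so a half turn about z gives the same grasp; the last joint's range is limited). The gripper opens to 93 mm and grips with 3 to 60 N. Pads are 15 mm wide; open, the fingers measure 128 mm over their backs; the gripper's body (75 mm by 188 mm) begins 65 mm behind the grasp point.
Start: joints at [-0.085, 0.351, 1.652, -0, 1.139, -0.085], TCP at [549.986, 0.027, 232.633] pointing down, gripper open.
Joint ranges: [-2.75, 2.75], [-0.79, 2.1], [0.01, 2.65], [-1.57, 4.71], [0.07, 3.14], [-2.87, 2.87]. Speed limits (rad/s): [2.22, 2.22, 2.79, 3.14, 3.14, 3.14].

INTERFACE

Orientations are given as a unit quaternion [x, y, z, w].
In Python, from bench import sense, grab_frame, camera_params, hand_in, tips_ahead gives the robot as it stands.
- The arm moves only by the tool jog_arm, never from a script. Its arguments are lists of equal length, an entry for each row: "gripper": the opening, from 0 (shut) to 1 (fully open); "travel": the shift along the world's x, y, z in mm, a list of three; "roll": the turn about the world's z in degrees. In form: {"gripper": [gripper, ...], "travel": [[dx, dy, dz], ...], "roll": [roll, ...]}. A call has 1 to 10 rows; each row is the pose to reach, as a shift and turn from the pose commanded when the call began; what a row does not reach only later rows make up. A row lasts 1/8 s, in which the tool goes at most 62.5 mm and 10.7 degrees, less where a joint would pass 70% of its speed; a pose out of reach is approached as far as the arm can. A call with a gripper value outside its range is refused whole. The fingers move at their own pace and stop on an object; the grip force is fixed at half the most. Time passes only in rows, so rows that repeat a pose let the fingers close. It gives the time, the measured TCP pose, the force, the opening and the grip force at its end, in the units of the state.
- sense(): the state, without advancing time (a new reading comes with each control period).
- grab_frame(name): name is "scene" or "side" or "wrist"; returns the picture (420x560x3 uint8, red, green, blue); there is no depth.
- camera_params(name): a dict with "fx", "fy", "cx", "cy" (pixels), "rvec" (rotation vector, rad) and "tvec" (3), from world to camera coordinates, as OpenCV has them; the wrist camera has in their place "tool_from_camera" (4x4, takes a point from camera to tool coordinates, whose origin is the TCP and whose axes are the flange's). Camera axes: x right, y down, z forward; pixel columns grow to the right and rows downward; lengths in mm; the calibration is good to about 2 mm. A picture is of the moment at which its call begins: read the wrist's pose just before it. camera_params takes no time and is no camera call.
- hand_in(): hands the job in; it is judged then, once.
The state is a dict: "time": time; "q": joint angles; "qd": joint speeds; "joint_efforts": joint torques, N m; "eef_pos": TCP position; "tool_rot": TCP orientation; "contact_force": force on the tool from outside, world axes, zero at the start; "moment": the same for the moment, N m; "width": opening from 0.0 (shut) to 1.0 (fully open); "finger_force": force on a finger pad.
Only numpy, scipy, OpenCV 4.12 (cv2) and the standard library are available. Lean on these libraries where they do the work, as an engineer would, in place of code of your own. Each camera call takes 0.05 s, during which the arm holds its last target. There are 200 camera calls.

TASK

Pick up the knurled metal cap from the bench and set it over the upright stud of the bending jig; turn it until one of the hidden keyways inside it drops over the stud's cross pin, then push the cap fully home so that the spring washer below it is pressed flat. Finish while still holding the cap pushed home with the gripper: do not let go. Handle the cap gently throughout, gripping with no more than about 60 N and never forcing it down on the pin, and leave the other things on the bench undisturbed.

Things in the scene. Friction and masses are not known exactly. Their poses are not given: they have to be found in the camera images.
- cap_center (a point): Centre (half-way up, on the axis) of the knurled cap: an upright steel cylinder, 46 mm in diameter and 44 mm high, fine dark ribs all round its side, a plain flat closed top; 0.11 to 0.23 kg. It stands open end down on the bench and can be gripped anywhere round its side. z: its axis, up; x and y are any two level directions.
- cap_mouth (a point): Centre of the cap's open underside, 22 mm below its centre. A blind bore 18 mm wide, 36 mm deep, with four keyways 9 mm wide, 90 degrees apart, along the whole bore; hidden from outside, their direction in the cap is not given. A quarter turn either way always brings one to each end of the pin; the cap drops where they agree within about 0.1 rad.
- seat (a point): Point on the axis of the jig's upright steel stud where the cap's underside lies when fully home, 48 mm above the bench (cap centre then 22 mm above this point). z up. The stud is 16 mm in diameter; its tip, 28 mm above this point, tapers over the last 8 mm to 7 mm wide.
- pin_top (a point): Point on the stud's axis at the height of the top of its cross pin, 14 mm above the seat. The pin is level, 6 mm square and sticks out 6.5 mm on both sides of the stud; its direction differs from run to run and is not given. A cap out of line rests with its underside here; in line it drops 8 mm onto the spring washer, then must be pushed the last 6 mm.
- board (a point): Centre of the top face of the jig's plywood board, 280 mm (x) by 250 mm (y), 18 mm thick. The stud stands at x = -20 mm in the middle of a round wooden former 164 mm across, top 36 mm above the bench. A bent strip and stop blocks (tops 50 mm above the bench) stand 83 mm and more from the stud; black knobs on the blocks reach 60 mm above the bench, 94 mm and more from the stud.
- washer (a joint): How far the aluminium spring washer round the foot of the stud (52 mm across, 4 mm thick) is pressed down: 0 at rest, 0.006 m flat. It pushes back with about 3 N at first and 8 N when flat, and springs up again when the cap is not held down.
There are look-alikes about, which are no part of the job. What is shaped like the part that bears cap_center but blue is not meant.

How it is judged (in metres and radians):
On the way, in this order (a step that is already met when the one before it is completed fails the run):
1. the cap is lifted off the bench in the gripper (height (world z) of cap_center above 0.06 m and contact force between the fingers and cap above 2 N), for 0.1 s.
2. the cap is over the stud's tip, upright (horizontal distance between cap_center and seat below 0.008 m and z of cap_center in the frame of seat below 0.047 m and angle between cap_center's own z axis and vertical below 0.25 rad).
3. a keyway has dropped over the pin (horizontal distance between cap_center and seat below 0.004 m and z of cap_center in the frame of seat below 0.031 m), for 0.1 s.
At the end, for the whole second after the job is handed in: The cap sits upright on the stud (axis within 4 mm, tilt under 0.12 rad), its underside within 2.2 mm of fully home, the spring washer pressed at least 4 of its 6 mm, and the gripper's fingers still holding or pressing it (over 2 N), all through the last second (horizontal distance between cap_center and seat below 0.004 m and z of cap_center in the frame of seat below 0.0242 m and angle between cap_center's own z axis and vertical below 0.12 rad and value of joint washer above 0.004 m and contact force between the fingers and cap above 2 N); the arm keeps its last pose, push and grip.
It fails at once if the cap is squeezed too hard (over 140 N of finger contact, both fingers together) (contact force between the fingers and cap above 140 N).
It fails at once if the cap is forced against the stud or its pin with over 50 N (contact force between cap and stud above 50 N).
It fails at once if the glue bottle or the spacer ring is moved by more than 30 mm (distance of any of glue, spacer from where it was at the start of the episode above 0.03 m).
It fails at once if another bystander is moved by more than 30 mm (distance of any of clamp, offcut, tin, driver, tape from where it was at the start of the episode above 0.03 m).
It also fails if it takes over 51 s, if anything falls off the work surface, if the arm or the gripper's body presses on something with over 40 N, if the wrist force passes 120 N, or if a joint passes its speed limit or range.

## Working session

There is one attempt and no reset: what is moved stays moved. The work goes in short steps, Python scripts to look and compute and a tool call to move; the robot and the scene stay as the last step left them, time stands still between calls to the robot, and variables do not carry over. Pictures are saved under pics/ and viewed, at most 10 in all, crops included, and the job is handed in when it is done.

Besides the shell and the picture viewer there is one more tool, called after "Request:" in YAML: its name, and indented under it one key for each argument. jog_arm: Moves the arm, as the interface text tells. Its arguments: {"type":"object","properties":{"gripper":{"type":"array","items":{"type":"number"}},"travel":{"type":"array","items":{"type":"array","items":{"type":"number"}}},"roll":{"type":"array","items":{"type":"number"}}},"required":["gripper","travel","roll"]}

```bash
mkdir -p pics; cat > h.py <<'E'
import numpy as np, cv2
from bench import *
def save(n,f):
    im=grab_frame(n); cv2.imwrite(f,im[:,:,::-1]); return im
def ray(n,u,v):
    p=camera_params(n)
    d=np.array([(u-p['cx'])/p['fx'],(v-p['cy'])/p['fy'],1.])
    if 'rvec' in p:
        R=cv2.Rodrigues(np.array(p['rvec'],float))[0]; t=np.array(p['tvec'],float).ravel()
        return -R.T@t, R.T@d
    from scipy.spatial.transform import Rotation as Ro
    s=sense(); T=np.array(p['tool_from_camera']); R=Ro.from_quat(s['tool_rot']).as_matrix()
    return R@T[:3,3]+np.array(s['eef_pos']), R@T[:3,:3]@d
def at(n,u,v,z):
    o,d=ray(n,u,v); return (o+d*(z-o[2])/d[2]).round(1)
def proj(n,P):
    p=camera_params(n); K=np.array([[p['fx'],0,p['cx']],[0,p['fy'],p['cy']],[0,0,1.]])
    return cv2.projectPoints(np.array(P,float).reshape(-1,3),np.array(p['rvec'],float),np.array(p['tvec'],float),K,None)[0].reshape(-1,2).round(1)
E
python3 - <<'E'
from h import *
save('scene','pics/a.png');save('side','pics/b.png');save('wrist','pics/c.png')
print(sense(),tips_ahead() if callable(tips_ahead) else tips_ahead)
for n in('scene','side','wrist'):print(n,camera_params(n))
E
```

```text
{'time': 0.15, 'q': array([-8.46020607e-02,  3.51123225e-01,  1.65223335e+00,  3.89676186e-05,
        1.13907662e+00, -8.46258276e-02]), 'qd': array([ 0.00079993, -0.00145175, -0.0014124 , -0.00026188,  0.00102323,
        0.00116025]), 'joint_efforts': array([ 9.91285888e-04, -4.97462654e+01, -2.85344088e+01,  6.99646957e-02,
        2.45898723e-02, -7.18797719e-05]), 'eef_pos': array([5.49772783e+02, 5.30724118e-02, 2.32235821e+02]), 'tool_rot': array([ 7.07104086e-01,  7.07109351e-01, -2.57472538e-04, -3.32634402e-04]), 'contact_force': array([-0.55363004, -0.4472134 , -0.80674555]), 'moment': array([-0.05656201, -0.02806648,  0.03489629]), 'finger_force': 0.0, 'width': 1.0037254216914926} 14.0
scene {'fx': 489.10990778497865, 'fy': 489.10990778497865, 'cx': 272.23375906297673, 'cy': 215.61930645695202, 'rvec': array([ 1.8125434 ,  1.80976146, -0.65045985]), 'tvec': array([ 112.7995759 , -342.86019608, 1287.9441978 ])}
side {'fx': 397.8502872743782, 'fy': 397.8502872743782, 'cx': 282.9911635189566, 'cy': 209.388582759382, 'rvec': array([ 2.14265046, -0.27663543,  0.15024387]), 'tvec': array([-495.16910256,   78.08955549,  719.72167066])}
wrist {'fx': 340.75226786141303, 'fy': 340.75226786141303, 'cx': 277.6686494940557, 'cy': 216.29864563831103, 'tool_from_camera': array([[-5.46330162e-04, -9.57975107e-01, -2.86850825e-01,
         8.07298083e+01],
       [ 9.99999710e-01, -6.75516434e-04,  3.51394926e-04,
        -1.46231844e-01],
       [-5.30400038e-04, -2.86850550e-01,  9.57975198e-01,
        -1.51845134e+02],
       [ 0.00000000e+00,  0.00000000e+00,  0.00000000e+00,
         1.00000000e+00]])}
```

View pics/a.png

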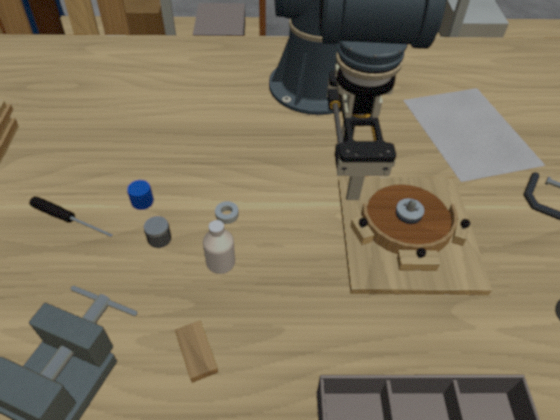

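View pics/b.png

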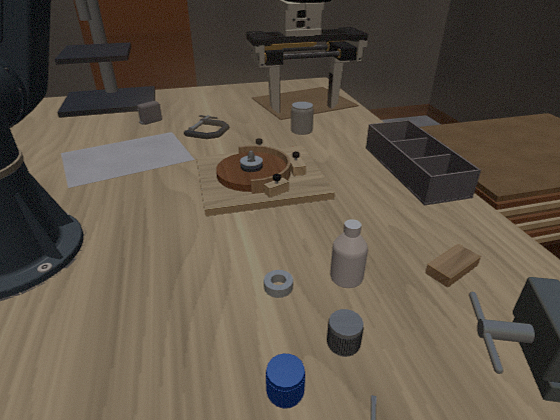

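The grey cap is at scene (158,232) and side (345,333), with the blue look-alike beside it. The stud is near scene (410,207) and side (252,160). I'll zoom in on each.

```bash
python3 - <<'E'
from h import *
a=cv2.imread('pics/a.png');b=cv2.imread('pics/b.png')
def c(i,u,v):return cv2.resize(i[v-30:v+30,u-40:u+40],(400,300),interpolation=cv2.INTER_CUBIC)
cv2.imwrite('pics/d.png',np.vstack([np.hstack([c(a,158,232),c(b,345,333)]),np.hstack([c(a,410,207),c(b,252,160)])]))
for n,u,v in(('scene',158,232),('side',345,333)):print(at(n,u,v,22))
for n,u,v in(('scene',411,200),('side',252,153)):print(at(n,u,v,76))
E
```

```text
[ 509.4 -335.1   22. ]
[ 510.8 -337.8   22. ]
[473.4 146.6  76. ]
[476.8 139.2  76. ]
```

View pics/d.png

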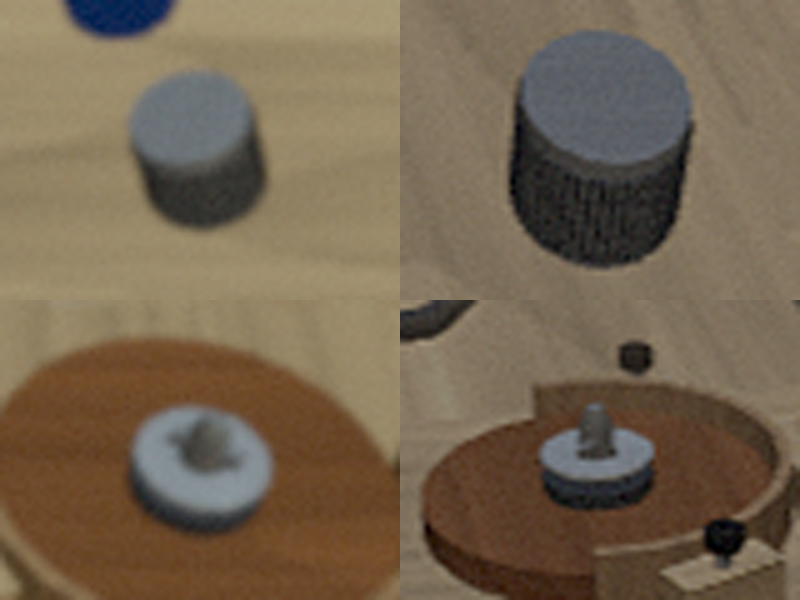

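The crops give these points:

| Point | Scene pixel | Side pixel |
|---|---|---|
| Cap top centre | (156.6,225.6) | (346,322.6) |
| Stud tip | (411.6,201) | (251.4,151) |
| Washer centre | (410.6,208) | (251.4,161.4) |

Pin stubs show in the scene view at about (405,204.6) and (417.6,209.4).

```bash
python3 - <<'E'
from h import *
print('cap',at('scene',156.6,225.6,44),at('side',346,322.6,44))
print('tip',at('scene',411.6,201,76),at('side',251.4,151,76))
print('wash',at('scene',410.6,208,54),at('side',251.4,161.4,54))
print('pin',at('scene',405,204.6,59),at('scene',417.6,209.4,59))
for n,p in(('blue',(140,195)),('bottle',(219,255)),('ring',(227,213)),('driver',(110,235))):print(n,at('scene',*p,15))
E
```

```text
cap [ 511.4 -333.7   44. ] [ 509.9 -338.4   44. ]
tip [476.  147.3  76. ] [477.5 149.8  76. ]
wash [474.4 150.7  54. ] [475.  141.9  54. ]
pin [470.1 139.6  59. ] [482.2 161.5  59. ]
blue [ 406.9 -388.2   15. ]
bottle [ 558.2 -215.5   15. ]
ring [ 455.1 -206.1   15. ]
driver [ 511.5 -428.1   15. ]
```

Request:
jog_arm:
  gripper: [1, 1, 1, 1, 1, 1, 1, 1, 1, 1]
  travel:
    - [-5, -42, -10]
    - [-10, -84, -20]
    - [-15, -126, -30]
    - [-20, -168, -40]
    - [-25, -210, -50]
    - [-30, -252, -60]
    - [-35, -294, -70]
    - [-40, -336, -80]
    - [-40, -336, -80]
    - [-40, -336, -80]
  roll: [0, 0, 0, 0, 0, 0, 0, 0, 0, 0]

```text
time: 1.4
eef_pos: [509.9, -335.4, 152.5]
tool_rot: [0.707, 0.707, 0.0, -0.0]
contact_force: [1.0, -0.4, 0.4]
width: 1.0
finger_force: 0.0
```

```bash
python3 - <<'E'
from h import *
s=sense();print(s['eef_pos'],s['tool_rot'],s['q'])
save('wrist','pics/e.png')
E
```

```text
[ 509.9331074  -335.44832074  152.5179098 ] [ 7.07187443e-01  7.07026034e-01  7.28463744e-05 -3.19960349e-04] [-6.58212954e-01  5.46771522e-01  1.56087825e+00  2.62617176e-04
  1.03455914e+00 -6.58118930e-01]
```

View pics/e.png

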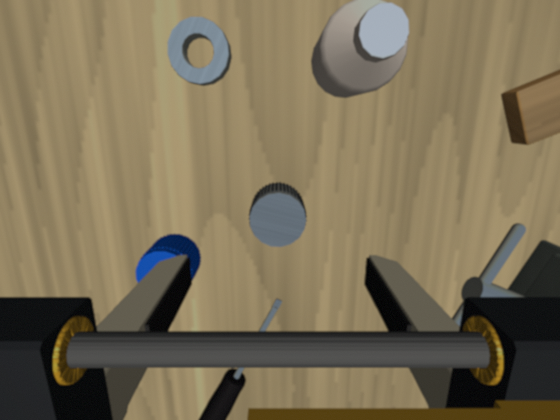

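The cap top is centred at (277.5,218), midway between the fingers. The blue cap's top is at (160,263), to the left.

```bash
python3 - <<'E'
from h import *
print(at('wrist',277.5,218,44),'blue',at('wrist',163,266,44),'driver',at('wrist',278,301,5))
E
```

```text
[ 509.9 -333.8   44. ] blue [ 414.4 -375.7   44. ] driver [ 510.4 -431.7    5. ]
```

Request:
jog_arm:
  gripper: [1, 1, 1, 1, 1, 1, 1, 0.3, 0.3, 0.3]
  travel:
    - [0, 1, -30]
    - [0, 1, -60]
    - [0, 1, -90]
    - [0, 1, -115]
    - [0, 1, -131]
    - [0, 1, -131]
    - [0, 1, -131]
    - [0, 1, -131]
    - [0, 1, -131]
    - [0, 1, -131]
  roll: [0, 0, 0, 0, 0, 0, 0, 0, 0, 0]

```text
time: 2.7
eef_pos: [510.1, -335.1, 21.9]
tool_rot: [0.707, 0.707, 0.0, 0.0]
contact_force: [-0.1, -0.2, -0.1]
width: 0.73
finger_force: 0.0
```

Request:
jog_arm:
  gripper: [0.3, 0.3, 0.3, 0.3, 0.3, 0.3, 0.3, 0.3]
  travel:
    - [0, 0, 0]
    - [0, 0, 0]
    - [0, 0, 0]
    - [0, 0, 0]
    - [0, 0, 0]
    - [0, 0, 0]
    - [0, 0, 0]
    - [0, 0, 0]
  roll: [0, 0, 0, 0, 0, 0, 0, 0]

```text
time: 3.7
eef_pos: [510.0, -335.0, 21.6]
tool_rot: [0.707, 0.707, -0.0, -0.0]
contact_force: [-0.5, 0.0, -0.1]
width: 0.488
finger_force: 30.0
```

Request:
jog_arm:
  gripper: [0.3, 0.3, 0.3, 0.3, 0.3, 0.3, 0.3, 0.3]
  travel:
    - [0, 0, 10]
    - [0, 0, 30]
    - [0, 0, 60]
    - [0, 0, 90]
    - [0, 0, 120]
    - [0, 0, 150]
    - [0, 0, 150]
    - [0, 0, 150]
  roll: [0, 0, 0, 0, 0, 0, 0, 0]

```text
time: 4.7
eef_pos: [509.6, -334.7, 171.2]
tool_rot: [0.707, 0.707, -0.0, -0.0]
contact_force: [-1.1, 0.3, -1.3]
width: 0.484
finger_force: 30.0
```

Request:
jog_arm:
  gripper: [0.3, 0.3, 0.3, 0.3, 0.3, 0.3, 0.3, 0.3, 0.3, 0.3]
  travel:
    - [-2, -5, 0]
    - [-6, 40, 0]
    - [-10, 85, 0]
    - [-14, 130, 0]
    - [-18, 180, 0]
    - [-22, 230, 0]
    - [-26, 280, 0]
    - [-30, 330, 0]
    - [-34, 370, 0]
    - [-34, 385, 0]
  roll: [0, 0, 0, 0, 0, 0, 0, 0, 0, 0]

```text
time: 5.95
eef_pos: [475.5, 51.4, 171.1]
tool_rot: [0.706, 0.708, -0.0, -0.0]
contact_force: [-0.1, 0.0, -1.2]
width: 0.489
finger_force: 30.0
```

Request:
jog_arm:
  gripper: [0.3, 0.3, 0.3, 0.3]
  travel:
    - [0, 0, -5]
    - [0, 0, -20]
    - [0, 0, -20]
    - [0, 0, -20]
  roll: [0, 0, 0, 0]

```text
time: 6.45
eef_pos: [476.0, 49.4, 151.4]
tool_rot: [0.707, 0.707, -0.0, -0.0]
contact_force: [0.4, -0.9, -1.5]
width: 0.488
finger_force: 30.0
```

```bash
python3 - <<'E'
from h import *
s=sense();print(s['eef_pos'],s['tool_rot'],s['q'],s['width'],s['contact_force'])
save('wrist','pics/f.png')
E
```

```text
[476.02726281  49.38464992 151.43642635] [ 7.07460144e-01  7.06753196e-01 -1.92052932e-04 -1.65660920e-04] [ 6.07678604e-03  3.32557078e-01  1.90993480e+00 -4.34132090e-05
  8.99606896e-01  7.10356959e-03] 0.4877293443522744 [ 0.41623157 -0.86760251 -1.53356613]
```

View pics/f.png

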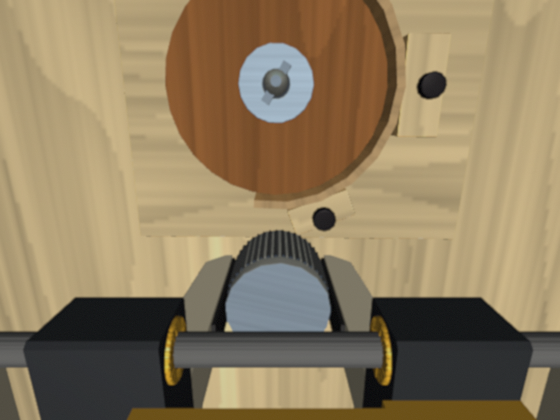

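The held cap sits level between the fingers. The stud tip is at (276,77), the washer centre at (276.5,83), and the pin ends at about (286,66) and (267,100). I'll refine these from the crop.

```bash
python3 - <<'E'
from h import *
i=cv2.imread('pics/f.png')[35:130,225:330]
cv2.imwrite('pics/g.png',cv2.resize(i,None,fx=6,fy=6,interpolation=cv2.INTER_CUBIC))
f=cv2.imread('pics/f.png').astype(int); m=((f[:,:,0]>f[:,:,2]+5)&(f[:,:,0]>120)).astype(np.uint8);m[140:]=0
c=max(cv2.findContours(m,cv2.RETR_EXTERNAL,cv2.CHAIN_APPROX_NONE)[0],key=cv2.contourArea);e=cv2.fitEllipse(c);print(e)
print('wash',at('wrist',*e[0],54),'tip',at('wrist',276,77,76))
p,q=at('wrist',286,66,62),at('wrist',267,100,62);print(p,q,np.degrees(np.arctan2(*(p-q)[[1,0]])))
print('cap top',at('wrist',278,308,151.4-21+44))
E
```

```text
((275.64739990234375, 82.45530700683594), (73.14027404785156, 78.0970458984375), 0.4879692792892456)
wash [474.8 151.1  54. ] tip [475.2 152.4  76. ]
[481.7 160.5  62. ] [469.  139.5  62. ] 58.83604938563979
cap top [476.2  50.4 174.4]
```

View pics/g.png

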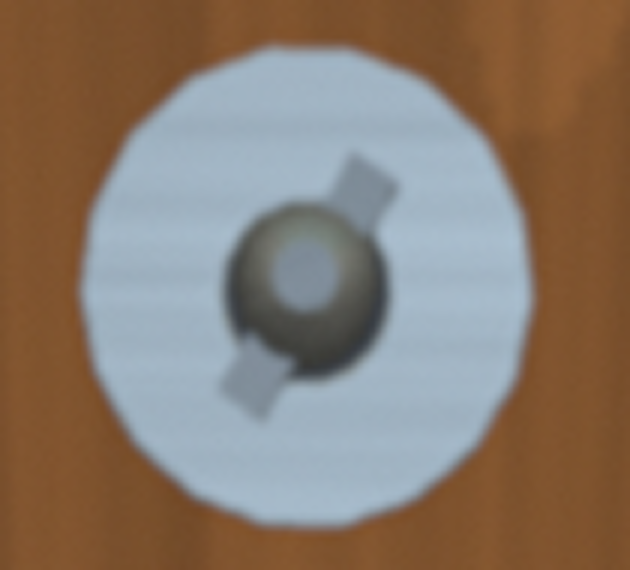

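The stud axis is at about (475.1,150.5). The pin direction is about 59°, and the cap sits 1 mm in +y of the TCP. Next I'll move over the stud and start down.

Request:
jog_arm:
  gripper: [0.3, 0.3, 0.3, 0.3, 0.3, 0.3, 0.3, 0.3, 0.3]
  travel:
    - [-1, 15, 0]
    - [-1, 40, 0]
    - [-1, 65, 0]
    - [-1, 90, 0]
    - [-1, 100, 0]
    - [-1, 100, -15]
    - [-1, 100, -30]
    - [-1, 100, -40]
    - [-1, 100, -40]
  roll: [0, 0, 0, 0, 0, 0, 0, 0, 0]

```text
time: 7.62
eef_pos: [474.5, 149.5, 110.6]
tool_rot: [0.707, 0.707, -0.001, -0.001]
contact_force: [-0.2, -0.1, -0.6]
width: 0.492
finger_force: 30.0
```

Request:
jog_arm:
  gripper: [0.3, 0.3, 0.3, 0.3, 0.3, 0.3, 0.3, 0.3]
  travel:
    - [0, 0, -5]
    - [0, 0, -10]
    - [0, 0, -14]
    - [0, 0, -18]
    - [0, 0, -20]
    - [0, 0, -22]
    - [0, 0, -24]
    - [0, 0, -24]
  roll: [0, 0, 0, 0, 0, 0, 0, 0]

```text
time: 8.62
eef_pos: [474.9, 150.0, 87.5]
tool_rot: [0.707, 0.707, -0.0, -0.0]
contact_force: [-0.1, 0.4, -0.6]
width: 0.488
finger_force: 30.0
```

No lateral force on the tool, so the bore is over the stud. Next I'll go down to the pin in small steps.

Request:
jog_arm:
  gripper: [0.3, 0.3, 0.3, 0.3, 0.3, 0.3]
  travel:
    - [0, 0, -1]
    - [0, 0, -2]
    - [0, 0, -3]
    - [0, 0, -4]
    - [0, 0, -4.5]
    - [0, 0, -4.5]
  roll: [0, 0, 0, 0, 0, 0]

```text
time: 9.38
eef_pos: [475.1, 150.1, 83.4]
tool_rot: [0.707, 0.707, 0.0, 0.0]
contact_force: [-1.7, 0.4, 4.2]
width: 0.483
finger_force: 30.0
```

It's resting on the pin at z≈83.5, as expected. Next I'll press lightly and turn.

Request:
jog_arm:
  gripper: [0.3, 0.3, 0.3, 0.3, 0.3, 0.3, 0.3, 0.3, 0.3, 0.3]
  travel:
    - [0, 0, -0.5]
    - [0, 0, -0.5]
    - [0, 0, -0.5]
    - [0, 0, -0.5]
    - [0, 0, -0.5]
    - [0, 0, -0.5]
    - [0, 0, -0.5]
    - [0, 0, -0.5]
    - [0, 0, -0.5]
    - [0, 0, -0.5]
  roll: [0, 2, 4, 6, 8, 10, 12, 14, 16, 16]

```text
time: 10.62
eef_pos: [475.6, 150.4, 83.4]
tool_rot: [0.602, 0.799, 0.001, 0.0]
contact_force: [-1.4, 2.8, 9.5]
width: 0.488
finger_force: 30.0
```

Request:
jog_arm:
  gripper: [0.3, 0.3, 0.3, 0.3, 0.3, 0.3]
  travel:
    - [0, 0, 0]
    - [0, 0, 0]
    - [0, 0, 0]
    - [0, 0, 0]
    - [0, 0, 0]
    - [0, 0, 0]
  roll: [2, 4, 6, 8, 10, 10]

```text
time: 11.38
eef_pos: [475.6, 150.6, 83.4]
tool_rot: [0.53, 0.848, 0.001, 0.0]
contact_force: [-3.0, 4.3, 9.5]
width: 0.484
finger_force: 30.0
```

Request:
jog_arm:
  gripper: [0.3, 0.3, 0.3, 0.3, 0.3, 0.3]
  travel:
    - [0, 0, 0]
    - [0, 0, 0]
    - [0, 0, 0]
    - [0, 0, 0]
    - [0, 0, 0]
    - [0, 0, 0]
  roll: [2, 4, 6, 8, 10, 10]

```text
time: 12.12
eef_pos: [475.3, 150.5, 83.4]
tool_rot: [0.454, 0.891, 0.001, 0.0]
contact_force: [-2.8, 4.0, 10.4]
width: 0.484
finger_force: 30.0
```

Request:
jog_arm:
  gripper: [0.3, 0.3, 0.3, 0.3, 0.3, 0.3]
  travel:
    - [-0.3, 0.4, 0]
    - [-0.3, 0.4, 0]
    - [-0.3, 0.4, 0]
    - [-0.3, 0.4, 0]
    - [-0.3, 0.4, 0]
    - [-0.3, 0.4, 0]
  roll: [2, 4, 6, 8, 10, 10]

```text
time: 12.88
eef_pos: [475.1, 150.8, 83.3]
tool_rot: [0.374, 0.927, 0.001, 0.0]
contact_force: [-2.7, 2.5, 9.5]
width: 0.487
finger_force: 30.0
```

Request:
jog_arm:
  gripper: [0.3, 0.3, 0.3, 0.3, 0.3, 0.3]
  travel:
    - [0, 0, 0]
    - [0, 0, 0]
    - [0, 0, 0]
    - [0, 0, 0]
    - [0, 0, 0]
    - [0, 0, 0]
  roll: [2, 4, 6, 8, 10, 10]

```text
time: 13.62
eef_pos: [474.9, 150.7, 83.2]
tool_rot: [0.292, 0.956, 0.0, 0.0]
contact_force: [-3.3, 0.7, 8.5]
width: 0.488
finger_force: 30.0
```

Request:
jog_arm:
  gripper: [0.3, 0.3, 0.3, 0.3, 0.3, 0.3]
  travel:
    - [-0.3, 0, 0]
    - [-0.3, 0, 0]
    - [-0.3, 0, 0]
    - [-0.3, 0, 0]
    - [-0.3, 0, 0]
    - [-0.3, 0, 0]
  roll: [2, 4, 6, 8, 10, 10]

```text
time: 14.38
eef_pos: [474.6, 150.5, 82.8]
tool_rot: [0.208, 0.978, 0.0, 0.0]
contact_force: [-0.6, 1.3, 5.4]
width: 0.484
finger_force: 30.0
```

Request:
jog_arm:
  gripper: [0.3, 0.3, 0.3, 0.3, 0.3, 0.3]
  travel:
    - [0, 0, 0]
    - [0, 0, 0]
    - [0, 0, 0]
    - [0, 0, 0]
    - [0, 0, 0]
    - [0, 0, 0]
  roll: [2, 4, 6, 8, 10, 10]

```text
time: 15.12
eef_pos: [474.2, 150.4, 82.5]
tool_rot: [0.122, 0.993, -0.0, -0.0]
contact_force: [-1.0, -0.1, -1.2]
width: 0.486
finger_force: 30.0
```

The vertical force has vanished, so it looks like a keyway is over the pin. I'll check by lowering a little.

Request:
jog_arm:
  gripper: [0.3, 0.3, 0.3, 0.3, 0.3]
  travel:
    - [0, 0, -0.5]
    - [0, 0, -1]
    - [0, 0, -1.5]
    - [0, 0, -2]
    - [0, 0, -2]
  roll: [0, 0, 0, 0, 0]

```text
time: 15.75
eef_pos: [474.3, 150.4, 80.6]
tool_rot: [0.122, 0.993, -0.0, -0.0]
contact_force: [-2.4, 1.0, -1.2]
width: 0.486
finger_force: 30.0
```

It's going in freely. I'll continue down to the washer, which should meet the cap at z≈75.5.

Request:
jog_arm:
  gripper: [0.3, 0.3, 0.3, 0.3, 0.3, 0.3, 0.3]
  travel:
    - [0, 0, -1]
    - [0, 0, -2]
    - [0, 0, -3]
    - [0, 0, -4]
    - [0, 0, -5]
    - [0, 0, -6]
    - [0, 0, -6]
  roll: [0, 0, 0, 0, 0, 0, 0]

```text
time: 16.62
eef_pos: [474.3, 150.5, 74.7]
tool_rot: [0.122, 0.993, -0.0, -0.0]
contact_force: [-5.3, 1.6, 2.0]
width: 0.486
finger_force: 30.0
```

Request:
jog_arm:
  gripper: [0.3, 0.3, 0.3, 0.3, 0.3, 0.3, 0.3, 0.3]
  travel:
    - [-0.5, 0.2, -1]
    - [-0.5, 0.2, -2]
    - [-0.5, 0.2, -3]
    - [-0.5, 0.2, -4]
    - [-0.5, 0.2, -4.5]
    - [-0.5, 0.2, -5]
    - [-0.5, 0.2, -5.5]
    - [-0.5, 0.2, -5.5]
  roll: [0, 0, 0, 0, 0, 0, 0, 0]

```text
time: 17.62
eef_pos: [474.2, 150.5, 69.6]
tool_rot: [0.122, 0.993, -0.0, 0.0]
contact_force: [-4.8, -0.8, 8.3]
width: 0.488
finger_force: 30.0
```

Request:
jog_arm:
  gripper: [0.3, 0.3, 0.3, 0.3, 0.3]
  travel:
    - [-0.3, 0, -0.4]
    - [-0.3, 0, -0.8]
    - [-0.3, 0, -1]
    - [-0.3, 0, -1]
    - [-0.3, 0, -1]
  roll: [0, 0, 0, 0, 0]

```text
time: 18.25
eef_pos: [474.3, 150.5, 69.4]
tool_rot: [0.122, 0.993, 0.0, 0.001]
contact_force: [-7.0, -3.0, 21.0]
width: 0.49
finger_force: 30.0
```

```bash
python3 - <<'E'
from h import *
s=sense();print(s['eef_pos'],s['width'],s['contact_force'],s['finger_force'])
b=save('side','pics/k.png')[:,:,::-1]
cv2.imwrite('pics/l.png',cv2.resize(b[100:200,190:320],None,fx=5,fy=5,interpolation=cv2.INTER_CUBIC))
E
```

```text
[474.30560768 150.54013048  69.4010416 ] 0.4903483186405699 [-7.00040584 -3.01857457 20.95413589] 30.004021022468805
```

View pics/l.png

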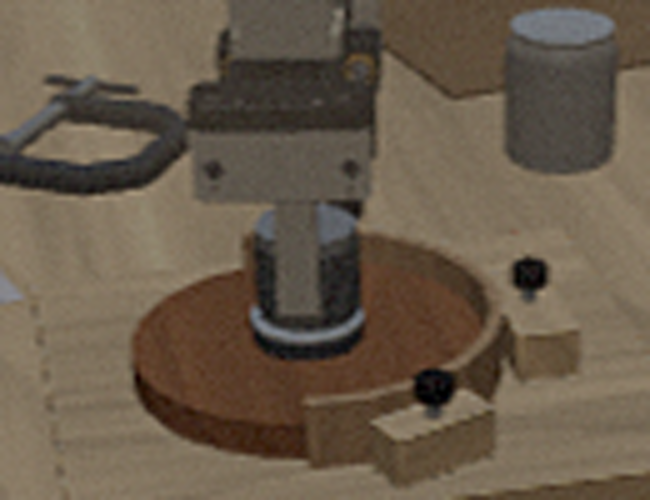

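The cap is seated against the washer and upright. The hard stop is felt at z 69.4 with 21 N, and the grip is holding at 30 N. I'll hand in.

```bash
python3 -c "from bench import *; print(hand_in())"
```

```text
the job is handed in; nothing more can be done
None
```

I turned the cap about 76° until a keyway dropped over the pin, then pushed it home against a firm stop at 21 N; I handed it in at about 18 s with the gripper still holding at 30 N, but no verdict came back.

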